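# Seat the stop pin in the covered socket

## Task

Take the steel stop pin out of its wooden stand and fit it in the fixture's hidden blind hole, which lies somewhere under the dark floor of the round well behind a flush dust plug: press the pin's tip lightly on the floor and sweep it in a widening spiral until it drops in. Then push the pin fully home, so that its collar sits on the floor of the well, and let go. Press gently throughout, never hard on the fixture, and leave the tape measure and the bolt where they stand.

Things in the scene. Friction and masses are not known exactly. Their poses are not given: they have to be found in the camera images.
- pin: loose upright steel stop pin, 73 mm long, 80 g. Origin: centre of its lower tip, z up. From the tip up: shank 12 mm in diameter, 25 mm long, tip chamfered 1.4 mm; collar 22 mm in diameter, at 25 to 29 mm; round grip 16 mm in diameter, at 29 to 73 mm (grip it here). It starts in the hole of the stand, its collar resting on the stand's top
- stand: fixed beech block 60 x 60 x 34 mm; origin at the centre of its underside. In its middle an upright through hole of 13.5 mm in which the pin is parked, to be drawn straight up
- fixture: fixed aluminium housing 110 x 110 x 36 mm; origin at the centre of its underside, z up, x and y along its sides. The cover (6 mm thick, screw heads 2 mm high at the corners) has in the middle a round well 50 mm in diameter and 6 mm deep. Pressing on it with the pin must stay under 25 N. With the pin home the tip is 5 mm above this origin and the grip stands out of the well
- well (a point): centre of the well's floor, 30 mm above the fixture's origin. The floor is a flat, rigid, dark steel plate with one upright blind hole, 14 mm wide and 28.5 mm deep, its centre within 6 mm of this point along the fixture's x and y (varies, stays put). A dust plug of the same steel hides the mouth, flush; about 1.5 N straight down pushes it to the bottom, where it stays
- tape_measure: bystander: yellow and black tape measure, 34 x 86 x 68 mm, loose, standing between stand and fixture; origin at the centre of its underside. Must stay where it is
- bolt: bystander: steel hex bolt, 17 x 19 x 52 mm, loose, standing on its head; origin at the centre of its underside. Must stay where it is
Mind the look-alikes: they are no part of the job. There is more than one size of the fixture; the job needs the smaller.

How it is judged:
By the outcome, as a careful person would: the job done as asked, in the order asked, and still so for the second after the job is handed in, with the robot touching nothing.
It also fails if it takes over 72 s, if anything falls off the work surface, if the arm or the gripper's body presses on something with over 40 N, if the wrist force passes 120 N, or if a joint passes its speed limit or range.

## Robot

A 6-joint arm with a two-finger parallel gripper is mounted at the origin on the work surface; the furniture and walls round the work are solid. World frame = base frame: x ahead of the robot, y to its left, z up, the work surface at z = 0. Lengths are in m, angles in rad, forces in N, time in s.
With the tool pointing down it reaches from about 0.275 to 0.75 m from the base axis. Payload 10.2 kg.
Tool frame: the origin (TCP) lies between the finger pads; the fingertips stand tip_reach ahead of it and the grasp point (between the pads) lies 2 mm behind it (tip_reach is the distance from the TCP to the fingertips, in m); z points along the fingers, y is the line along which they close (so a half turn about z gives the same grasp; the last joint's range is limited). The gripper opens to 85 mm and grips with 20 to 120 N. Pads are 22 mm wide; open, the fingers measure 114 mm over their backs; the gripper's body (76 mm by 85 mm) begins 54 mm behind the grasp point. The pads swing forward as they close: fully open they stand 13 mm farther back than shut.
Start: joints at [1.018, 0.313, 1.498, -0, 1.331, -0.223], TCP at [0.17, 0.497, 0.22] pointing down, gripper open.
Joint ranges: [-2.94, 2.94], [-0.97, 2.17], [0.19, 2.56], [-1.23, 4.37], [0.02, 3.11], [-2.88, 2.88]. Speed limits (rad/s): [2.39, 2.39, 3.01, 3.14, 3.14, 3.14].

## Interface

Orientations are given as a unit quaternion [x, y, z, w].
In Python, from bench import state, read_camera, camera_model, finish_job, tip_reach gives the robot as it stands. The module is installed in compiled form; this text tells all that it offers.
- The arm moves only by the tool drive_tool, never from a script. Its argument "increments" is a list that holds one entry, the list of rows, each a list of 7 numbers: the turn, a rotation vector about the tool's x, y, z in rad, then the shift along the tool's x, y, z in cm, then the opening, from 0 (shut) to 1 (fully open). In form: [[[ax, ay, az, x, y, z, grip], ...]]. A call has 1 to 8 rows; each row shifts and turns the commanded pose from where the row before left it, along the tool's axes as they then stand; what a row does not reach is not made up. A row lasts 1/12 s, in which the tool goes at most 41.7 mm and 7.16 degrees, less where a joint would pass 70% of its speed; a pose out of reach is approached as far as the arm can. A call is refused whole if a number of a shift passes 4.17 or a number of a turn 0.125, either way. A call with a gripper value outside its range is refused whole. The fingers move at their own pace and stop on an object; "newtons" is the grip in N (left out, the last holds). Time passes only in rows, so rows that do not move let the fingers close. It gives the time, the measured TCP pose, the force, the opening and the grip force at its end, in the units of the state.
- state(): the state, without advancing time (a new reading comes with each control period).
- read_camera(name): name is "scene" or "top"; returns the picture (480x640x3 uint8, red, green, blue); there is no depth.
- camera_model(name): a dict with "mtx" (3x3 intrinsics, pixels), "rvec" (rotation vector, rad) and "tvec" (3), from world to camera coordinates, as OpenCV has them. Camera axes: x right, y down, z forward; pixel columns grow to the right and rows downward; lengths in m; the calibration is good to about 2 mm. A picture is of the moment at which its call begins. camera_model takes no time and is no camera call.
- finish_job(): hands the job in; it is judged then, once.
The state is a dict: "time_s": time; "joints": joint angles; "joint_vel": joint speeds; "joint_efforts": joint torques, N m; "eef_pos": TCP position; "eef_rot": TCP orientation; "wrist_force": force on the tool from outside, world axes, zero at the start; "torque": the same for the moment, N m; "opening": opening from 0.0 (shut) to 1.0 (fully open); "grip_force": force on a finger pad.
Only numpy, scipy, OpenCV 4.12 (cv2) and the standard library are available. Lean on these libraries where they do the work, as an engineer would, in place of code of your own. Each camera call takes 0.05 s, during which the arm holds its last target. There are 200 camera calls.

## Working session

There is one attempt and no reset: what is moved stays moved. The work goes in short steps, Python scripts to look and compute and a tool call to move; the robot and the scene stay as the last step left them, time stands still between calls to the robot, and variables do not carry over. Pictures are saved under pics/ and viewed, at most 10 in all, crops included, and the job is handed in when it is done.

Besides the shell and the picture viewer there is one more tool, called after "Emit:" as name(argument=value, ...), one argument or row to a line, values as JSON. drive_tool: Moves the arm, as the interface text tells. Its arguments: {"type":"object","properties":{"increments":{"type":"array","items":{"type":"array","items":{"type":"array","items":{"type":"number"}}}},"newtons":{"type":"number"}},"required":["increments"]}

```bash
mkdir -p pics; python3 - <<'E'
from bench import *
import cv2
print(state(), tip_reach)
for n in("scene","top"):
    cv2.imwrite(f"pics/{n}0.png",read_camera(n)[...,::-1]); print(n,camera_model(n))
E
```

```text
{'time_s': 0.0, 'joints': array([ 1.01760868e+00,  3.13446633e-01,  1.49844158e+00,  5.67134887e-06,
        1.33100048e+00, -2.23405403e-01]), 'joint_vel': array([ 0.00047623, -0.0005358 ,  0.00093089,  0.0013612 , -0.00047272,
        0.00054705]), 'joint_efforts': array([-6.82512073e-04, -4.12273264e+01, -2.59740329e+01, -2.56935182e-04,
        4.09498578e-03, -3.26303984e-05]), 'eef_pos': array([0.16988019, 0.49646683, 0.21943512]), 'eef_rot': array([ 1.64145561e-01,  9.86435915e-01, -5.98732007e-04, -2.47895926e-04]), 'wrist_force': array([ 0.16075064, -0.42262643, -0.64229672]), 'torque': array([ 0.00259265,  0.00927549, -0.00575018]), 'grip_force': 0.0, 'opening': 0.9968201953004487} 0.017
scene {'mtx': array([[489.27849397,   0.        , 317.08372757],
       [  0.        , 489.27849397, 227.46064808],
       [  0.        ,   0.        ,   1.        ]]), 'rvec': array([ 1.78531334, -1.08969816,  0.66850047]), 'tvec': array([-0.26608808,  0.28931701,  0.38947865])}
top {'mtx': array([[494.12285025,   0.        , 330.6386011 ],
       [  0.        , 494.12285025, 231.46641236],
       [  0.        ,   0.        ,   1.        ]]), 'rvec': array([ 2.13270163, -2.17196382,  0.10461058]), 'tvec': array([0.02138053, 0.60783909, 0.98982403])}
```

View pics/scene0.png

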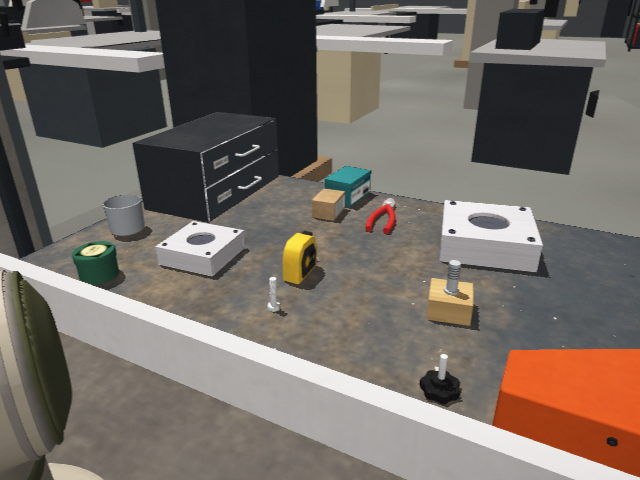

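View pics/top0.png

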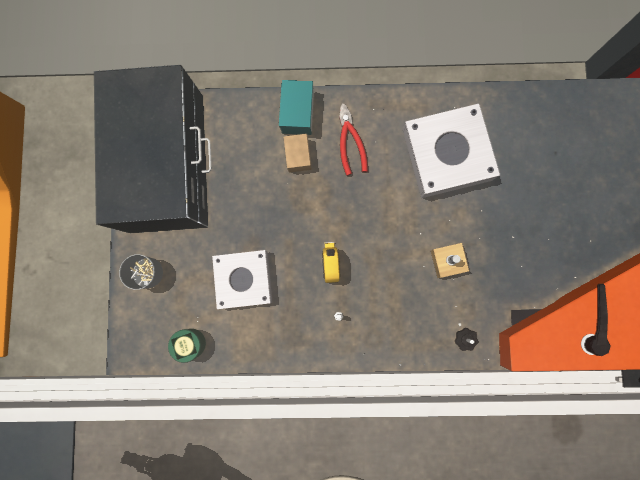

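The scene view shows the stand with the pin at (452,285), the tape measure at (300,258), the bolt at (273,295) and the small fixture at (201,245). In the top view, the pin is at (453,261), the small fixture's well at (241,279), the tape at (331,263) and the bolt at (339,316).

```bash
cat > h.py <<'E'
import numpy as np, cv2
from bench import *
def cam(n):
    c=camera_model(n); R=cv2.Rodrigues(c["rvec"])[0]; return c["mtx"],R,c["tvec"]
def ray(n,uv):
    K,R,t=cam(n); d=R.T@np.linalg.solve(K,[*uv,1]); return -R.T@t,d
def plane(n,uv,z):
    o,d=ray(n,uv); return o+d*(z-o[2])/d[2]
def proj(n,p):
    K,R,t=cam(n); q=K@(R@np.asarray(p,float)+t); return q[:2]/q[2]
def tri(a,b):
    (o1,d1),(o2,d2)=ray("top",a),ray("scene",b)
    s=np.linalg.lstsq(np.c_[d1,-d2],o2-o1,rcond=None)[0]; p,q=o1+s[0]*d1,o2+s[1]*d2
    return (p+q)/2,np.linalg.norm(p-q)
E
python3 - <<'E'
from h import *
print("cams",ray("top",(320,240))[0],ray("scene",(320,240))[0], "tcp px",proj("top",[.17,.497,.22]),proj("scene",[.17,.497,.22]))
T=cv2.imread("pics/top0.png");S=cv2.imread("pics/scene0.png")
def blobs(I,x0,y0,x1,y1,f,mn=40):
    m=np.zeros(I.shape[:2],np.uint8); m[y0:y1,x0:x1]=f(I[y0:y1,x0:x1].astype(int))*255
    return [c for c in cv2.findContours(m,cv2.RETR_LIST,cv2.CHAIN_APPROX_NONE)[0] if cv2.contourArea(c)>mn]
dark=lambda a:a.max(2)<150
for n,I,b in(("top",T,(224,264,258,296)),("scene",S,(182,230,220,248))):
    for c in blobs(I,*b,dark):
        e=cv2.fitEllipse(c); print(n,"well",e,plane(n,e[0],.036),plane(n,e[0],.033))
for c in blobs(T,200,240,285,320,lambda a:a.min(2)>195,500):
    r=cv2.minAreaRect(c); print("fix",r,[plane("top",p,.036)[:2].round(4) for p in cv2.boxPoints(r)])
yel=lambda a:(a[...,2]-a[...,0]>60)
for c in blobs(T,420,235,480,285,yel,100):
    r=cv2.minAreaRect(c); print("stand",r,plane("top",r[0],.034),[plane("top",p,.034)[:2].round(4) for p in cv2.boxPoints(r)])
for c in blobs(T,310,230,350,295,yel,100):
    r=cv2.minAreaRect(c); print("tape",r,[plane("top",p,.068)[:2].round(4) for p in cv2.boxPoints(r)])
print("bolt",plane("top",(339,316),.052), "drawer",plane("top",(207,130),.15))
print("rail",tri((300,378),(250,340)))
a=cv2.resize(T[230:290,425:485],(400,400),interpolation=0);b=cv2.resize(S[255:330,420:480],(320,400),interpolation=0)
cv2.imwrite("pics/c1.png",np.hstack([a,b]))
E
```

```text
cams [ 0.48897142 -0.00828298  1.05380996] [-0.07282274 -0.34305126  0.42803445] tcp px [ 32.47818018 492.76988247] [-167.09121075  172.16645299]
top well ((240.57386779785156, 279.0137939453125), (22.813522338867188, 23.38557243347168), 32.17208480834961) [0.51313957 0.1973885  0.036     ] [0.51321081 0.19799471 0.033     ]
scene well ((199.6868133544922, 238.76727294921875), (9.770492553710938, 27.933902740478516), 84.70848846435547) [0.50651563 0.19622901 0.036     ] [0.51094895 0.20035579 0.033     ]
fix ((240.50001525878906, 279.0000305175781), (24.748737335205078, 26.16295051574707), 45.0) [array([0.5128, 0.2348]), array([0.5502, 0.1967]), array([0.5135, 0.1604]), array([0.4764, 0.1984])]
fix ((240.469482421875, 279.2256164550781), (53.11757278442383, 53.890594482421875), 83.6598129272461) [array([0.5621, 0.2596]), array([0.5724, 0.1483]), array([0.464 , 0.1364]), array([0.4537, 0.2463])]
stand ((455.0, 260.5), (20.0, 13.0), 0.0) [ 0.54332572 -0.2440627   0.034     ] [array([ 0.5304, -0.223 ]), array([ 0.5571, -0.2242]), array([ 0.5563, -0.2651]), array([ 0.5296, -0.2638])]
stand ((450.6470947265625, 259.5882568359375), (29.58934211730957, 29.589345932006836), 75.96376037597656) [ 0.54535971 -0.23525094  0.034     ] [array([ 0.5682, -0.1995]), array([ 0.5819, -0.259 ]), array([ 0.5227, -0.2708]), array([ 0.5091, -0.2117])]
tape ((330.6195373535156, 261.79205322265625), (39.844879150390625, 15.232851028442383), 86.18592071533203) [array([0.5826, 0.028 ]), array([ 0.584 , -0.0025]), array([ 0.5047, -0.0063]), array([0.5032, 0.0239])]
bolt [ 0.43560449 -0.00383556  0.052     ] drawer [0.79305307 0.23944485 0.15      ]
rail (array([0.33423547, 0.03556872, 0.00173536]), np.float64(0.10214086565295766))
```

View pics/c1.png

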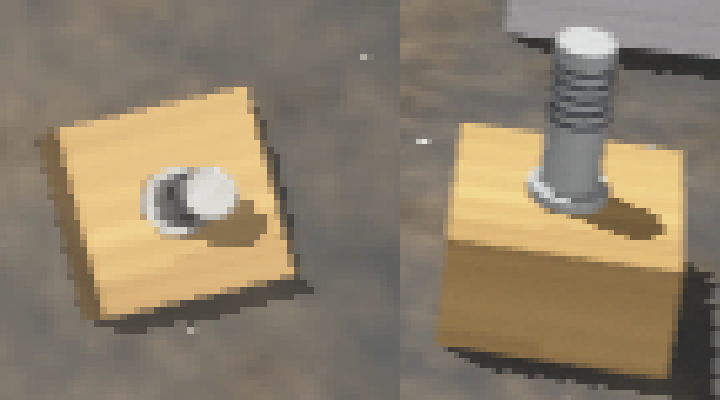

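The crop shows the pin standing upright in the stand. Its grip top is at about top (456.1,258.4) and scene (454.6,262.4).

```bash
python3 - <<'E'
from h import *
print("pin",plane("top",(456.1,258.4),.082),plane("scene",(454.6,262.4),.082),tri((456.1,258.4),(454.6,262.4)))
# fixture well centre from both
print("fixtri",tri((240.57,279.01),(199.69,238.77)))
print("rail bottom/top candidates: top px 378,402 ->",[plane("top",(300,v),z)[0].round(3) for v in(376,402) for z in(0,.05,.1,.15)])
print([plane("scene",(u,v),z).round(3) for u,v in((250,338),) for z in(0,.05,.1,.15)])
from scipy.spatial.transform import Rotation as R
s=state();print(R.from_quat(s["eef_rot"]).as_matrix().round(3))
for p in((281,247),(185,347)):print(plane("top",p,.036))
E
```

```text
pin [ 0.54483686 -0.23529744  0.082     ] [ 0.54140409 -0.23565868  0.082     ] (array([ 0.54483703, -0.23538763,  0.08020019]), np.float64(0.0006729243834307667))
fixtri (array([0.51223359, 0.19937383, 0.0325771 ]), np.float64(0.0032184763325468404))
rail bottom/top candidates: top px 378,402 -> [np.float64(0.311), np.float64(0.319), np.float64(0.328), np.float64(0.336), np.float64(0.259), np.float64(0.27), np.float64(0.281), np.float64(0.291)]
[array([ 0.357, -0.01 ,  0.   ]), array([ 0.307, -0.049,  0.05 ]), array([ 0.257, -0.088,  0.1  ]), array([ 0.206, -0.127,  0.15 ])]
[[-0.946  0.324 -0.001]
 [ 0.324  0.946 -0.001]
 [ 0.    -0.001 -1.   ]]
[0.57769101 0.11363136 0.036     ]
[0.37761407 0.31011323 0.036     ]
```

Emit:
drive_tool(
  increments=[
    [[0, 0, -0.11, 0, 0, 0, 0.6], [0, 0, -0.11, 0, 0, 0, 0.6], [0, 0, -0.11, 0, 0, 0, 0.6], [0, 0, 0, -1.56, -3.05, 0, 0.6], [0, 0, 0, -1.56, -3.05, 0, 0.6], [0, 0, 0, -1.56, -3.05, 0, 0.6], [0, 0, 0, -1.56, -3.05, 0, 0.6], [0, 0, 0, -1.56, -3.05, 0, 0.6]],
  ],
  newtons=40,
)

```text
time_s: 0.77
eef_pos: [0.2482, 0.3427, 0.2197]
eef_rot: [-0.0, 1.0, -0.0, -0.0]
wrist_force: [1.5, 0.1, -0.5]
opening: 0.602
grip_force: 0.0
```

Emit:
drive_tool(
  increments=[
    [[0, 0, 0, -1.56, -3.05, 0, 0.6], [0, 0, 0, -1.56, -3.05, 0, 0.6], [0, 0, 0, -1.56, -3.05, 0, 0.6], [0, 0, 0, -1.56, -3.05, 0, 0.6], [0, 0, 0, -1.56, -3.05, 0, 0.6], [0, 0, 0, -1.56, -3.05, 0, 0.6], [0, 0, 0, -1.56, -3.05, 0, 0.6], [0, 0, 0, -1.56, -3.05, 0, 0.6]],
  ],
)

```text
time_s: 1.43
eef_pos: [0.3732, 0.0986, 0.22]
eef_rot: [-0.0, 1.0, 0.0, 0.0]
wrist_force: [0.9, 0.8, -1.1]
opening: 0.6
grip_force: 0.0
```

Emit:
drive_tool(
  increments=[
    [[0, 0, 0, -1.56, -3.05, 0, 0.6], [0, 0, 0, -1.56, -3.05, 0, 0.6], [0, 0, 0, -1.56, -3.05, 0, 0.6], [0, 0, 0, -1.56, -3.05, 0, 0.6], [0, 0, 0, -1.56, -3.05, 0, 0.6], [0, 0, 0, -1.56, -3.05, 0, 0.6], [0, 0, 0, -1.56, -3.05, 0, 0.6], [0, 0, 0, -1.56, -3.05, 0, 0.6]],
  ],
)

```text
time_s: 2.1
eef_pos: [0.4981, -0.1454, 0.2197]
eef_rot: [0.0, 1.0, 0.0, -0.0]
wrist_force: [1.2, 1.0, 0.3]
opening: 0.599
grip_force: 0.0
```

Emit:
drive_tool(
  increments=[
    [[0, 0, 0, -1.56, -3.05, 0, 0.6], [0, 0, 0, -1.56, -3.05, 0, 0.6], [0, 0, 0, -1.56, -3.05, 0, 0.6], [0, 0, 0, 0, 0, 0, 0.6], [0, 0, 0, 0, 0, 0, 0.6], [0, 0, 0, 0, 0, 0, 0.6]],
  ],
)

```text
time_s: 2.6
eef_pos: [0.5443, -0.2347, 0.2196]
eef_rot: [-0.0, 1.0, 0.0, -0.0]
wrist_force: [0.1, 0.2, 0.4]
opening: 0.599
grip_force: 0.0
```

Emit:
drive_tool(
  increments=[
    [[0, 0, 0, -0.05, -0.05, 2, 0.6], [0, 0, 0, 0, 0, 3, 0.6], [0, 0, 0, 0, 0, 3, 0.6], [0, 0, 0, 0, 0, 3, 0.6], [0, 0, 0, 0, 0, 2, 0.6], [0, 0, 0, 0, 0, 1.5, 0.6], [0, 0, 0, 0, 0, 1, 0.6], [0, 0, 0, 0, 0, 0, 0.6]],
  ],
)

```text
time_s: 3.27
eef_pos: [0.5442, -0.2343, 0.0635]
eef_rot: [-0.001, 1.0, 0.001, -0.001]
wrist_force: [-0.5, -0.1, -0.2]
opening: 0.601
grip_force: 0.0
```

```bash
python3 - <<'E'
from h import *
S=read_camera("scene");T=read_camera("top")
a=cv2.resize(T[200:300,400:500],(400,400),interpolation=0);b=cv2.resize(S[200:330,400:530],(400,400),interpolation=0)
cv2.imwrite("pics/c2.png",np.hstack([a,b])[...,::-1])
E
```

```text
(no output)
```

View pics/c2.png

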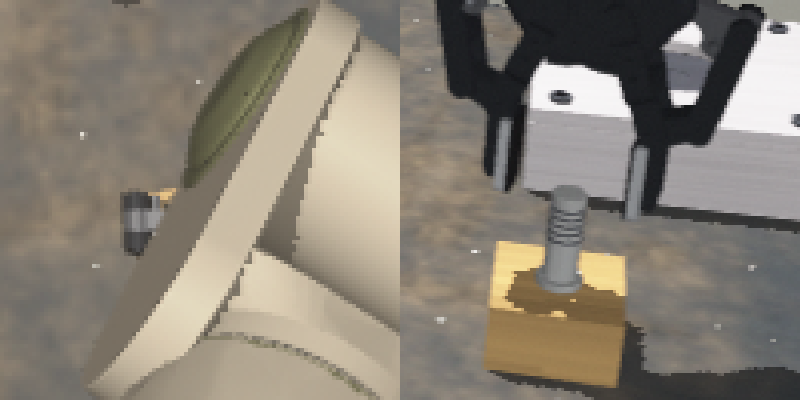

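The fingers straddle the pin sideways, but their tips show at the level of the pin's top (scene about (433,262) and (476,271)). I'll triangulate that before closing.

```bash
python3 - <<'E'
from h import *
s=state();print(s["eef_pos"],s["wrist_force"],s["time_s"],s["eef_rot"])
p=s["eef_pos"]
for h in(0,.017,.03): print(h,[proj("scene",p+[0,dy,-.017+h]).round(1) for dy in(-.0255,.0255)], "pintop",proj("scene",[.5448,-.2354,.082]))
print("at pin-tip mid px plane z", [plane("scene",(454.5,266.5),z).round(3) for z in(.047,.055,.065)])
E
```

```text
[ 0.54537357 -0.23539796  0.06592099] [-0.18775732 -0.19450961  0.2119247 ] 3.3667 [-4.08915238e-04  9.99999793e-01 -2.54410718e-04  4.27592506e-04]
0 [array([470.6, 285.4]), array([434.9, 276.9])] pintop [454.99336363 261.27277773]
0.017 [array([472.1, 275.1]), array([436.1, 266.8])] pintop [454.99336363 261.27277773]
0.03 [array([473.3, 267.1]), array([436.9, 259. ])] pintop [454.99336363 261.27277773]
at pin-tip mid px plane z [array([ 0.591, -0.228,  0.047]), array([ 0.577, -0.23 ,  0.055]), array([ 0.56 , -0.233,  0.065])]
```

Emit:
drive_tool(
  increments=[
    [[0, 0, 0, 0, 0, 0, 0.4], [0, 0, 0, 0, 0, 0, 0.3], [0, 0, 0, 0, 0, 0, 0.2], [0, 0, 0, 0, 0, 0, 0.1], [0, 0, 0, 0, 0, 0, 0.0], [0, 0, 0, 0, 0, 0, 0.0], [0, 0, 0, 0, 0, 0, 0.0], [0, 0, 0, 0, 0, 0, 0.0]],
  ],
  newtons=40,
)

```text
time_s: 4.03
eef_pos: [0.5455, -0.2358, 0.0659]
eef_rot: [-0.0, 1.0, -0.0, 0.001]
wrist_force: [-0.6, 1.6, 6.0]
opening: 0.144
grip_force: 39.1
```

```bash
python3 - <<'E'
from h import *
S=read_camera("scene")
cv2.imwrite("pics/c3.png",cv2.resize(S[200:330,400:530],(520,520),interpolation=0)[...,::-1]);s=state();print(s["eef_pos"],s["wrist_force"],s["opening"],s["grip_force"],s["torque"])
E
```

```text
[ 0.54551568 -0.23585795  0.06586498] [0.05927011 0.5655494  5.00433381] 0.15290212833146458 39.05870318412781 [0.24450437 0.02879214 0.030854  ]
```

View pics/c3.png

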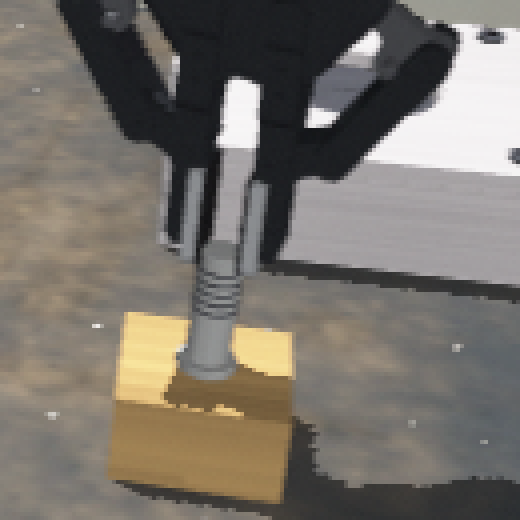

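The picture shows the pads holding only the top few millimetres of the grip. The pad ends are at crop y of about 262 to 275, with the pin's top at 250. I'll open, go 10 mm lower and look again.

Emit:
drive_tool(
  increments=[
    [[0, 0, 0, 0, 0, 0, 0.6], [0, 0, 0, 0, 0, 0, 0.6], [0, 0, 0, 0, 0, 0, 0.6], [0, 0, 0, 0, 0, 0.5, 0.6], [0, 0, 0, 0, 0, 0.5, 0.6], [0, 0, 0, 0, 0, 0, 0.6], [0, 0, 0, 0, 0, 0, 0.6]],
  ],
  newtons=30,
)

```text
time_s: 4.67
eef_pos: [0.5448, -0.2355, 0.0544]
eef_rot: [-0.0, 1.0, 0.0, -0.0]
wrist_force: [-0.2, 0.2, 0.3]
opening: 0.597
grip_force: 0.0
```

Emit:
drive_tool(
  increments=[
    [[0, 0, 0, 0, 0, 0, 0.4], [0, 0, 0, 0, 0, 0, 0.3], [0, 0, 0, 0, 0, 0, 0.2], [0, 0, 0, 0, 0, 0, 0.1], [0, 0, 0, 0, 0, 0, 0.0], [0, 0, 0, 0, 0, 0, 0.0], [0, 0, 0, 0, 0, 0, 0.0], [0, 0, 0, 0, 0, 0, 0.0]],
  ],
)

```text
time_s: 5.33
eef_pos: [0.5452, -0.2357, 0.0552]
eef_rot: [-0.0, 1.0, -0.0, 0.0]
wrist_force: [0.4, 1.5, 2.7]
opening: 0.172
grip_force: 29.3
```

```bash
python3 - <<'E'
from h import *
S=read_camera("scene")
cv2.imwrite("pics/c4.png",cv2.resize(S[220:320,410:510],(600,600),interpolation=0)[...,::-1]);s=state();print(s["eef_pos"],s["wrist_force"],s["opening"],s["grip_force"],s["torque"])
E
```

```text
[ 0.54519535 -0.23570626  0.05520397] [0.32791099 1.65347106 3.19016581] 0.1700444993334664 29.281916320323944 [0.10950881 0.05522015 0.0303361 ]
```

View pics/c4.png

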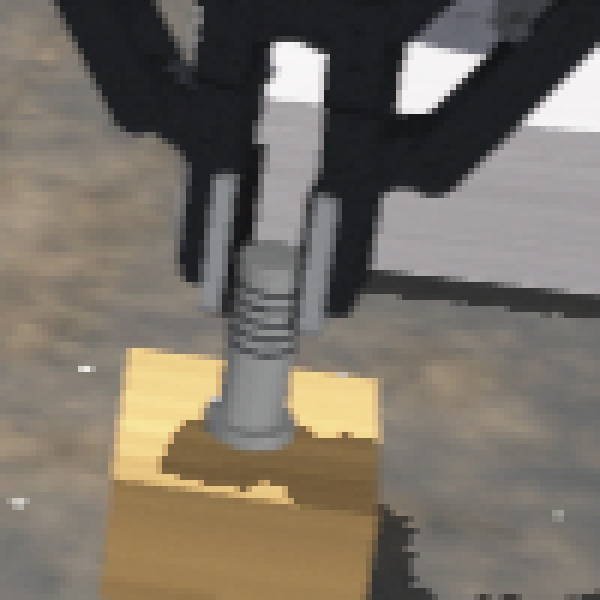

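The pads now overlap the grip by about 12 mm, and their ends are still well above the collar at crop y of about 420. Going 12 mm lower will give a firm hold.

Emit:
drive_tool(
  increments=[
    [[0, 0, 0, 0, 0, 0, 0.6], [0, 0, 0, 0, 0, 0, 0.6], [0, 0, 0, 0, 0, 0, 0.6], [0, 0, 0, 0, 0.03, 0.4, 0.6], [0, 0, 0, 0, 0, 0.4, 0.6], [0, 0, 0, 0, 0, 0.4, 0.6], [0, 0, 0, 0, 0, 0, 0.6]],
  ],
  newtons=40,
)

```text
time_s: 5.97
eef_pos: [0.5446, -0.2351, 0.0418]
eef_rot: [-0.0, 1.0, 0.001, -0.001]
wrist_force: [-0.2, -0.8, 0.8]
opening: 0.6
grip_force: 0.0
```

Emit:
drive_tool(
  increments=[
    [[0, 0, 0, 0, 0, 0, 0.4], [0, 0, 0, 0, 0, 0, 0.3], [0, 0, 0, 0, 0, 0, 0.2], [0, 0, 0, 0, 0, 0, 0.1], [0, 0, 0, 0, 0, 0, 0.0], [0, 0, 0, 0, 0, 0, 0.0], [0, 0, 0, 0, 0, 0, 0.0], [0, 0, 0, 0, 0, 0, 0.0]],
  ],
)

```text
time_s: 6.63
eef_pos: [0.5452, -0.2355, 0.0432]
eef_rot: [-0.0, 1.0, -0.0, 0.0]
wrist_force: [0.1, 0.3, 2.9]
opening: 0.172
grip_force: 39.0
```

```bash
python3 - <<'E'
from h import *
S=read_camera("scene")
cv2.imwrite("pics/c5.png",cv2.resize(S[220:320,410:510],(600,600),interpolation=0)[...,::-1]);s=state();print(s["eef_pos"],s["wrist_force"],s["opening"],s["grip_force"],s["torque"])
E
```

```text
[ 0.54521084 -0.23547835  0.0432256 ] [-0.39547955  0.57162735  3.46420985] 0.17143103205596416 38.979631662368774 [ 0.07998768  0.06143303 -0.05442171]
```

View pics/c5.png

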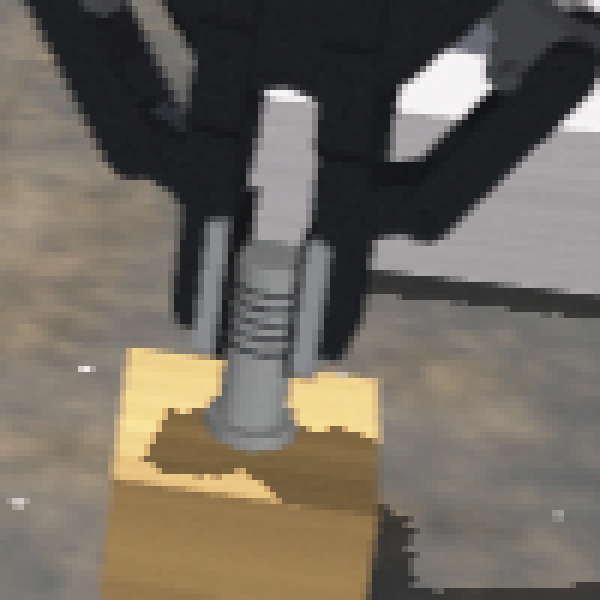

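The pads now hold about 25 mm of the grip, centred on the pin at crop (265,300) and clear of the collar. I'll lift straight up and carry it over.

Emit:
drive_tool(
  increments=[
    [[0, 0, 0, 0, 0, -0.3, 0], [0, 0, 0, 0, 0, -0.7, 0], [0, 0, 0, 0, 0, -1.5, 0], [0, 0, 0, 0, 0, -2.5, 0], [0, 0, 0, 0, 0, -3, 0], [0, 0, 0, 0, 0, -3, 0], [0, 0, 0, 0, 0, -2, 0], [0, 0, 0, 0, 0, -0.5, 0]],
  ],
  newtons=60,
)

```text
time_s: 7.35
eef_pos: [0.5461, -0.2361, 0.1821]
eef_rot: [-0.0, 1.0, -0.002, 0.003]
wrist_force: [0.1, -0.5, 0.1]
opening: 0.167
grip_force: 58.5
```

Emit:
drive_tool(
  increments=[
    [[0, 0, 0, 0.1, 1.65, 0, 0], [0, 0, 0, 0.2, 3, 0, 0], [0, 0, 0, 0.3, 3.5, 0, 0], [0, 0, 0, 0.3, 3.5, 0, 0], [0, 0, 0, 0.3, 3.5, 0, 0], [0, 0, 0, 0.3, 3.5, 0, 0], [0, 0, 0, 0.3, 3.5, 0, 0], [0, 0, 0, 0.3, 3.5, 0, 0]],
  ],
)

```text
time_s: 8.02
eef_pos: [0.5225, 0.0235, 0.1764]
eef_rot: [-0.0, 1.0, 0.0, -0.001]
wrist_force: [0.9, -0.1, -1.2]
opening: 0.169
grip_force: 58.6
```

Emit:
drive_tool(
  increments=[
    [[0, 0, 0, 0.3, 3.5, 0, 0], [0, 0, 0, 0.3, 3.5, 0, 0], [0, 0, 0, 0.3, 3.5, 0, 0], [0, 0, 0, 0.2, 3.5, 0, 0], [0, 0, 0, 0.2, 2.5, 0, 0], [0, 0, 0, 0.1, 1.2, 0, 0], [0, 0, 0, 0, 0, 0, 0], [0, 0, 0, 0, 0, 0, 0]],
  ],
)

```text
time_s: 8.68
eef_pos: [0.5093, 0.198, 0.177]
eef_rot: [-0.001, 1.0, -0.0, -0.001]
wrist_force: [1.3, 0.3, -1.0]
opening: 0.165
grip_force: 58.6
```

```bash
python3 - <<'E'
from h import *
S=read_camera("scene");T=read_camera("top")
a=cv2.resize(T[230:330,190:290],(400,400),interpolation=0);b=cv2.resize(S[150:280,140:270],(400,400),interpolation=0)
cv2.imwrite("pics/c6.png",np.hstack([a,b])[...,::-1]);s=state();print(s["eef_pos"],s["wrist_force"],s["opening"],s["grip_force"])
p=s["eef_pos"];print(proj("scene",p-[0,0,.0342]),proj("scene",p-[0,0,.0342-.073]))
E
```

```text
[0.50989126 0.19702628 0.17746854] [ 0.42088751  0.5887317  -0.25856145] 0.16103827586998745 58.635966181755066
[193.2122697  180.58370884] [187.68956005 137.6510328 ]
```

View pics/c6.png

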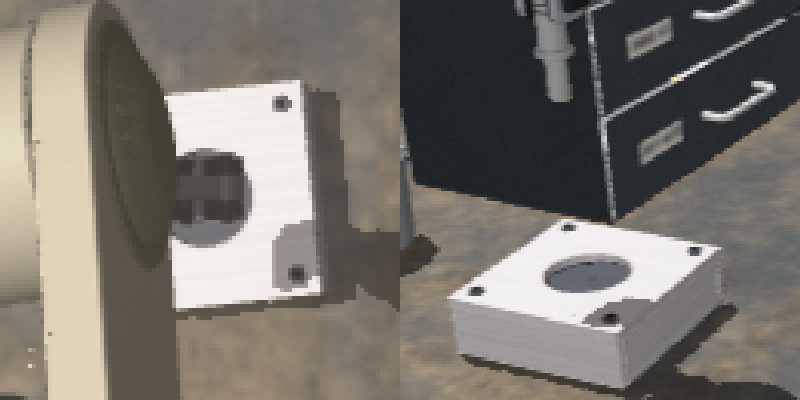

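The pin hangs straight in the grip. Its tip is at scene (192,182) against a predicted (193,181), and the well is clear below it. I'll descend.

Emit:
drive_tool(
  increments=[
    [[0, 0, 0, -0.1, 0.03, 1, 0], [0, 0, 0, -0.1, 0.03, 2, 0], [0, 0, 0, -0.1, 0.03, 2.5, 0], [0, 0, 0, 0, 0, 2.5, 0], [0, 0, 0, 0, 0, 1.5, 0], [0, 0, 0, 0, 0, 0.8, 0], [0, 0, 0, 0, 0, 0, 0], [0, 0, 0, 0, 0, 0, 0]],
  ],
)

```text
time_s: 9.45
eef_pos: [0.5133, 0.1986, 0.0752]
eef_rot: [0.0, 1.0, 0.0, 0.0]
wrist_force: [-0.4, -0.2, -1.0]
opening: 0.16
grip_force: 58.6
```

Emit:
drive_tool(
  increments=[
    [[0, 0, 0, 0, 0, 0.2, 0], [0, 0, 0, 0, 0, 0.2, 0], [0, 0, 0, 0, 0, 0.2, 0], [0, 0, 0, 0, 0, 0.1, 0], [0, 0, 0, 0, 0, 0, 0]],
  ],
)

```text
time_s: 9.87
eef_pos: [0.513, 0.199, 0.068]
eef_rot: [-0.0, 1.0, -0.0, 0.0]
wrist_force: [0.0, 0.6, -0.7]
opening: 0.162
grip_force: 58.6
```

Emit:
drive_tool(
  increments=[
    [[0, 0, 0, 0, -0.05, 0.1, 0], [0, 0, 0, 0, 0, 0.1, 0], [0, 0, 0, 0, 0, 0.1, 0], [0, 0, 0, 0, 0, 0, 0]],
  ],
)

```text
time_s: 10.2
eef_pos: [0.5129, 0.1985, 0.0648]
eef_rot: [-0.0, 1.0, -0.0, -0.0]
wrist_force: [0.3, 0.3, -1.1]
opening: 0.165
grip_force: 58.6
```

Emit:
drive_tool(
  increments=[
    [[0, 0, 0, 0, 0, 0.1, 0], [0, 0, 0, 0, 0, 0, 0]],
  ],
)

```text
time_s: 10.37
eef_pos: [0.5132, 0.1985, 0.0642]
eef_rot: [-0.0, 1.0, 0.0, 0.0]
wrist_force: [0.2, 0.3, 1.1]
opening: 0.165
grip_force: 58.9
```

Emit:
drive_tool(
  increments=[
    [[0, 0, 0, 0, 0, 0.1, 0], [0, 0, 0, 0, 0, 0, 0]],
  ],
)

```text
time_s: 10.53
eef_pos: [0.5135, 0.1985, 0.064]
eef_rot: [-0.0, 1.0, 0.0, 0.001]
wrist_force: [-1.6, -1.0, 8.1]
opening: 0.163
grip_force: 59.6
```

```bash
python3 - <<'E'
import numpy as np
p=1.8;th=[0.0]
f=lambda t:p*t/2/np.pi*np.array([np.cos(t),np.sin(t)])
t=0;P=[f(0)]
while p*t/2/np.pi<10:
    a=t
    while np.hypot(*(f(t)-P[-1]))<1.3:t+=.005
    P.append(np.round(f(t),1))
d=np.diff(P,axis=0)/10
print(len(d))
for i in range(0,len(d),8):
    print(i//8,P[i],[[0,0,0,round(-x,2)+0,round(y,2)+0,0,0] for x,y in d[i:i+8]])
E
```

```text
132
0 [0. 0.] [[0, 0, 0, np.float64(0.02), np.float64(-0.13), 0, 0], [0, 0, 0, np.float64(-0.13), np.float64(0.02), 0, 0], [0, 0, 0, np.float64(-0.07), np.float64(0.11), 0, 0], [0, 0, 0, np.float64(0.03), np.float64(0.13), 0, 0], [0, 0, 0, np.float64(0.1), np.float64(0.08), 0, 0], [0, 0, 0, np.float64(0.13), np.float64(0.01), 0, 0], [0, 0, 0, np.float64(0.11), np.float64(-0.06), 0, 0], [0, 0, 0, np.float64(0.07), np.float64(-0.11), 0, 0]]
1 [-2.6  0.5] [[0, 0, 0, np.float64(0.01), np.float64(-0.13), 0, 0], [0, 0, 0, np.float64(-0.06), np.float64(-0.12), 0, 0], [0, 0, 0, np.float64(-0.1), np.float64(-0.08), 0, 0], [0, 0, 0, np.float64(-0.13), np.float64(-0.04), 0, 0], [0, 0, 0, np.float64(-0.13), np.float64(0.03), 0, 0], [0, 0, 0, np.float64(-0.11), np.float64(0.07), 0, 0], [0, 0, 0, np.float64(-0.07), np.float64(0.11), 0, 0], [0, 0, 0, np.float64(-0.03), np.float64(0.13), 0, 0]]
2 [3.6 0.2] [[0, 0, 0, np.float64(0.02), np.float64(0.13), 0, 0], [0, 0, 0, np.float64(0.06), np.float64(0.11), 0, 0], [0, 0, 0, np.float64(0.1), np.float64(0.09), 0, 0], [0, 0, 0, np.float64(0.12), np.float6
[... 5547 characters left out ...]
at64(-0.04), 0, 0]]
15 [-3.5  8.9] [[0, 0, 0, np.float64(0.12), np.float64(-0.05), 0, 0], [0, 0, 0, np.float64(0.11), np.float64(-0.07), 0, 0], [0, 0, 0, np.float64(0.1), np.float64(-0.08), 0, 0], [0, 0, 0, np.float64(0.09), np.float64(-0.1), 0, 0], [0, 0, 0, np.float64(0.08), np.float64(-0.11), 0, 0], [0, 0, 0, np.float64(0.06), np.float64(-0.12), 0, 0], [0, 0, 0, np.float64(0.04), np.float64(-0.12), 0, 0], [0, 0, 0, np.float64(0.03), np.float64(-0.13), 0, 0]]
16 [-9.8  1.1] [[0, 0, 0, np.float64(0.01), np.float64(-0.13), 0, 0], [0, 0, 0, np.float64(-0.01), np.float64(-0.13), 0, 0], [0, 0, 0, np.float64(-0.02), np.float64(-0.13), 0, 0], [0, 0, 0, np.float64(-0.04), np.float64(-0.13), 0, 0]]
```

Emit:
drive_tool(
  increments=[
    [[0, 0, 0, 0.02, -0.13, 0.03, 0], [0, 0, 0, -0.13, 0.02, 0, 0], [0, 0, 0, -0.07, 0.11, 0, 0], [0, 0, 0, 0.03, 0.13, 0, 0], [0, 0, 0, 0.1, 0.08, 0, 0], [0, 0, 0, 0.13, 0.01, 0, 0], [0, 0, 0, 0.11, -0.06, 0, 0], [0, 0, 0, 0.07, -0.11, 0, 0]],
  ],
)

```text
time_s: 11.2
eef_pos: [0.5121, 0.1992, 0.0641]
eef_rot: [-0.0, 1.0, 0.0, 0.003]
wrist_force: [3.3, 1.8, 5.7]
opening: 0.165
grip_force: 59.2
```

Emit:
drive_tool(
  increments=[
    [[0, 0, 0, 0.01, -0.13, 0.03, 0], [0, 0, 0, -0.06, -0.12, 0, 0], [0, 0, 0, -0.1, -0.08, 0, 0], [0, 0, 0, -0.13, -0.04, 0, 0], [0, 0, 0, -0.13, 0.03, 0, 0], [0, 0, 0, -0.11, 0.07, 0, 0], [0, 0, 0, -0.07, 0.11, 0, 0], [0, 0, 0, -0.03, 0.13, 0, 0]],
  ],
)

```text
time_s: 11.87
eef_pos: [0.5164, 0.1983, 0.0637]
eef_rot: [-0.0, 1.0, -0.001, -0.0]
wrist_force: [-5.2, -5.5, 14.3]
opening: 0.169
grip_force: 60.1
```

Emit:
drive_tool(
  increments=[
    [[0, 0, 0, 0.02, 0.13, -0.04, 0], [0, 0, 0, 0.06, 0.11, 0, 0], [0, 0, 0, 0.1, 0.09, 0, 0], [0, 0, 0, 0.12, 0.05, 0, 0], [0, 0, 0, 0.13, 0, 0, 0], [0, 0, 0, 0.13, -0.03, 0, 0], [0, 0, 0, 0.11, -0.07, 0, 0], [0, 0, 0, 0.08, -0.1, 0, 0]],
  ],
)

```text
time_s: 12.53
eef_pos: [0.5107, 0.2009, 0.0642]
eef_rot: [0.0, 1.0, 0.001, 0.002]
wrist_force: [3.7, 1.5, 6.3]
opening: 0.163
grip_force: 59.2
```

Emit:
drive_tool(
  increments=[
    [[0, 0, 0, 0.05, -0.12, 0.02, 0], [0, 0, 0, 0.01, -0.13, 0, 0], [0, 0, 0, -0.02, -0.13, 0, 0], [0, 0, 0, -0.06, -0.11, 0, 0], [0, 0, 0, -0.09, -0.1, 0, 0], [0, 0, 0, -0.11, -0.07, 0, 0], [0, 0, 0, -0.13, -0.03, 0, 0], [0, 0, 0, -0.13, 0, 0, 0]],
  ],
)

```text
time_s: 13.2
eef_pos: [0.514, 0.1938, 0.063]
eef_rot: [-0.0, 1.0, 0.0, 0.0]
wrist_force: [-0.8, 0.5, 0.1]
opening: 0.163
grip_force: 58.6
```

Force has fallen to about zero and z has dropped 1 mm, so the tip has probably found the hole. I'll push down gently here.

Emit:
drive_tool(
  increments=[
    [[0, 0, 0, 0, 0, 0.1, 0], [0, 0, 0, 0, 0, 0.1, 0], [0, 0, 0, 0, 0, 0, 0]],
  ],
)

```text
time_s: 13.45
eef_pos: [0.5139, 0.1935, 0.0602]
eef_rot: [-0.0, 1.0, -0.0, -0.0]
wrist_force: [1.0, -0.2, -0.1]
opening: 0.166
grip_force: 58.5
```

Emit:
drive_tool(
  increments=[
    [[0, 0, 0, 0, 0, 0.2, 0], [0, 0, 0, 0, 0, 0.2, 0], [0, 0, 0, 0, 0, 0.2, 0], [0, 0, 0, 0, 0, 0.2, 0], [0, 0, 0, 0, 0, 0, 0]],
  ],
)

```text
time_s: 13.87
eef_pos: [0.5137, 0.1935, 0.0521]
eef_rot: [-0.0, 1.0, -0.0, -0.0]
wrist_force: [-0.4, -0.4, -1.0]
opening: 0.161
grip_force: 58.5
```

Emit:
drive_tool(
  increments=[
    [[0, 0, 0, 0, 0, 0.2, 0], [0, 0, 0, 0, 0, 0.2, 0], [0, 0, 0, 0, 0, 0.2, 0], [0, 0, 0, 0, 0, 0, 0]],
  ],
)

```text
time_s: 14.2
eef_pos: [0.5137, 0.1936, 0.0461]
eef_rot: [-0.0, 1.0, -0.0, -0.0]
wrist_force: [0.1, 0.8, -1.5]
opening: 0.165
grip_force: 58.5
```

Smooth. 7 mm remain.

Emit:
drive_tool(
  increments=[
    [[0, 0, 0, 0, 0, 0.15, 0], [0, 0, 0, 0, 0, 0.15, 0], [0, 0, 0, 0, 0, 0.15, 0], [0, 0, 0, 0, 0, 0.1, 0], [0, 0, 0, 0, 0, 0, 0]],
  ],
)

```text
time_s: 14.62
eef_pos: [0.5138, 0.1935, 0.0408]
eef_rot: [-0.0, 1.0, -0.0, -0.0]
wrist_force: [1.0, -0.5, -0.8]
opening: 0.166
grip_force: 58.5
```

Emit:
drive_tool(
  increments=[
    [[0, 0, 0, 0, 0, 0.07, 0], [0, 0, 0, 0, 0, 0.07, 0], [0, 0, 0, 0, 0, 0, 0], [0, 0, 0, 0, 0, 0, 0]],
  ],
)

```text
time_s: 14.95
eef_pos: [0.5139, 0.1936, 0.0396]
eef_rot: [-0.0, 1.0, -0.0, -0.0]
wrist_force: [-0.3, 0.8, -0.9]
opening: 0.165
grip_force: 58.5
```

Emit:
drive_tool(
  increments=[
    [[0, 0, 0, 0, 0, 0.05, 0], [0, 0, 0, 0, 0, 0.05, 0], [0, 0, 0, 0, 0, 0, 0], [0, 0, 0, 0, 0, 0, 0]],
  ],
)

```text
time_s: 15.28
eef_pos: [0.514, 0.1936, 0.0392]
eef_rot: [-0.0, 1.0, -0.0, 0.0]
wrist_force: [-2.0, -0.4, 4.8]
opening: 0.166
grip_force: 59.1
```

Emit:
drive_tool(
  increments=[
    [[0, 0, 0, 0, 0, 0.05, 0], [0, 0, 0, 0, 0, 0, 0], [0, 0, 0, 0, 0, 0, 0]],
  ],
)

```text
time_s: 15.53
eef_pos: [0.5141, 0.1936, 0.0392]
eef_rot: [-0.0, 1.0, 0.0, 0.0]
wrist_force: [-3.4, -0.7, 8.7]
opening: 0.168
grip_force: 59.6
```

The collar is seated at exactly the expected height. I'll ease off, open and retreat.

Emit:
drive_tool(
  increments=[
    [[0, 0, 0, 0, 0, -0.08, 0], [0, 0, 0, 0, 0, 0, 0], [0, 0, 0, 0, 0, 0, 0.25], [0, 0, 0, 0, 0, 0, 0.35], [0, 0, 0, 0, 0, 0, 0.5], [0, 0, 0, 0, 0, 0, 0.6], [0, 0, 0, 0, 0, 0, 0.6], [0, 0, 0, 0, 0, 0, 0.6]],
  ],
  newtons=20,
)

```text
time_s: 16.2
eef_pos: [0.5139, 0.1936, 0.0389]
eef_rot: [-0.0, 1.0, 0.0, -0.0]
wrist_force: [0.3, -0.6, -0.6]
opening: 0.6
grip_force: 0.0
```

Emit:
drive_tool(
  increments=[
    [[0, 0, 0, 0, 0, -0.5, 0.6], [0, 0, 0, 0, 0, -1, 0.6], [0, 0, 0, 0, 0, -2, 0.6], [0, 0, 0, 0, 0, -3, 0.6], [0, 0, 0, 0, 0, -3, 0.6], [0, 0, 0, 0, 0, -3, 0.6], [0, 0, 0, 0, 0, -2, 0.6], [0, 0, 0, 0, 0, 0, 0.6]],
  ],
)

```text
time_s: 16.87
eef_pos: [0.5156, 0.1939, 0.1895]
eef_rot: [-0.0, 1.0, 0.001, 0.004]
wrist_force: [0.5, -0.4, 0.5]
opening: 0.602
grip_force: 0.0
```

```bash
python3 - <<'E'
from h import *
S=read_camera("scene");s=state();print(s["eef_pos"],s["wrist_force"],s["opening"],s["time_s"])
cv2.imwrite("pics/c7.png",cv2.resize(S[170:320,140:340],(800,600),interpolation=0)[...,::-1])
print("expected pin top px",proj("scene",[.514,.1936,.078]))
E
```

```text
[0.51475764 0.19374903 0.18686093] [-0.40819028  0.48411413  0.08567436] 0.6006340511387857 16.9167
expected pin top px [200.91228675 215.68784695]
```

View pics/c7.png

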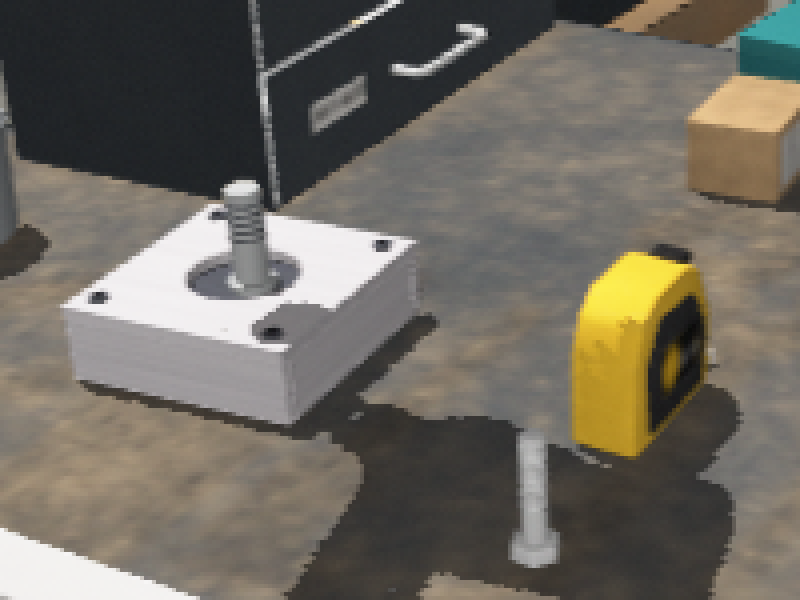

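The pin is home and upright. Its top is at scene (200.5,217) against an expected (201,216), its collar is on the well floor, and the tape and bolt haven't moved. I'll hand it in.

```bash
python3 -c "
from bench import *
print(finish_job())"
```

```text
the job is handed in; nothing more can be done
None
```

The pin is fully home in the smaller fixture's hidden hole with its collar on the well floor, it has been released, and the tape measure and bolt stand where they were; the job is handed in after about 17 s on the robot clock, with the highest pressing force I read at 14.3 N.

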